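# Load the sample paddle into the sloped holder

## Robot

A 6-joint arm with a two-finger parallel gripper is mounted at the origin on the work surface. World frame = base frame: x ahead of the robot, y to its left, z up, the work surface at z = 0. Lengths are in m, angles in rad, forces in N, time in s.
With the tool pointing down it reaches from about 0.35 to 0.875 m from the base axis. Payload 15.5 kg.
Tool frame: the origin (TCP) lies on the centre line of the jaws, within the pads' length; the fingertips stand 22 mm ahead of it and the grasp point (between the pads) lies 3 mm ahead of it (ctrl.tcp_to_tips is the distance from the TCP to the fingertips, in m); z points along the fingers, y is the line along which they close (so a half turn about z gives the same grasp; the last joint's range is limited). The gripper opens to 85 mm and grips with 20 to 120 N. Pads are 22 mm wide; open, the fingers measure 114 mm over their backs; the gripper's body (76 mm by 85 mm) begins 54 mm behind the grasp point. The pads swing forward as they close: fully open they stand 13 mm farther back than shut.
Start: joints at [-1.357, 0.494, 1.345, -0, 1.302, -0.096], TCP at [0.191, -0.595, 0.253] pointing down, gripper open.
Joint ranges: [-2.91, 2.91], [-0.82, 2.16], [0.22, 2.67], [-1.22, 4.37], [0.12, 2.79], [-3.08, 3.08]. Speed limits (rad/s): [1.89, 1.89, 2.57, 3.01, 3.01, 3.01].

## Interface

Orientations are given as a 3x3 rotation matrix whose columns are the frame's x, y, z axes.
In Python, from bench import ctrl gives the robot as it stands.
- The arm moves only by the shell command python3 -m creep 'ROWS' [FORCE]. ROWS is JSON, a list of rows, each an object of numbers: "wx", "wy", "wz": the turn, a rotation vector about the tool's x, y, z in units of 30 degrees (1.0 is 30 degrees); "x", "y", "z": the shift along the tool's x, y, z in units of 0.15 m (1.0 is 0.15 m); "jaw": the opening, from -1 (shut) to 1 (fully open). In form: [{"wx": .., "wy": .., "wz": .., "x": .., "y": .., "z": .., "jaw": ..}, ...]. A call has 1 to 20 rows; each row is the pose to reach, as a shift and turn from the pose commanded when the call began, along the tool's axes at that moment; what a row does not reach only later rows make up. A row lasts 1/8 s, in which the tool goes at most 62.5 mm and 10.7 degrees, less where a joint would pass 70% of its speed; a pose out of reach is approached as far as the arm can. A call with a number of a shift or a turn outside -1 to 1 is refused whole. A call with a gripper value outside its range is refused whole. The fingers move at their own pace and stop on an object; FORCE is the grip in N (left out, the last holds). Time passes only in rows, so rows that repeat a pose let the fingers close. It gives the time, the measured TCP pose, the force, the opening and the grip force at its end, in the units of the state.
- ctrl.state(): the state, without advancing time (a new reading comes with each control period).
- ctrl.camera(name): name is "scene" or "top" or "wrist"; returns a dict with "pixels" (420x560x3 uint8, blue, green, red), "fx", "fy", "cx", "cy" (pixels), "D" ([k1, k2, p1, p2, k3] as OpenCV has them; the pictures are not rectified), "camera_from_world" (4x4, takes a point from world to camera coordinates). Camera axes: x right, y down, z forward; pixel columns grow to the right and rows downward; lengths in m; the calibration is good to about 2 mm. A picture is of the moment at which its call begins. There is no depth.
- ctrl.job_done(): hands the job in; it is judged then, once.
Trained networks look in a picture, given as the dict that the camera call returned (one of the last four; its "shot" number tells which), for a name from the list of things; names that differ only in an ending like _2 or _b are one class to them, and where a whole thing is asked for, a point or a joint stands for the part that bears it (a point fixed in the world has none). Each returns a list of dicts, best first, with "conf" (0 to 1); they miss things now and then, are a little off and sometimes report something else, mostly with a low value. They report only what shows in the picture. A call takes as long as a camera call. They do not tell look-alikes from the thing itself.
- ctrl.spot_in(picture, name): "extent" ([left, top, width, height] in pixels, round what is visible of it).
- ctrl.cut_out(picture, name): "pixels" (420x560 bool, what is visible of it) and "extent" ([left, top, width, height] in pixels, round what is visible of it).
- ctrl.landmark_of(picture, name): "centre" ([column, row] in pixels: a listed point, or the origin of a listed thing).
The state is a dict: "time": time; "joint_pos": joint angles; "qd": joint speeds; "joint_torque": joint torques, N m; "position": TCP position; "orientation": TCP orientation; "wrist_force": force on the tool from outside, world axes, zero at the start; "wrist_torque": the same for the moment, N m; "grip_width": finger opening in m; "grasp_force": force on a finger pad.
Only numpy, scipy, OpenCV 4.12 (cv2) and the standard library are available. Lean on these libraries where they do the work, as an engineer would, in place of code of your own. Each camera call takes 0.05 s, during which the arm holds its last target. There are 200 camera calls.

## Task

Take the paddle with the orange handle out of the white draining rack and slide it, edge first, into the leaning slot of the sample holder, holding on to it until it is fully home on the slot's floor, then let go of it. Then slide the red jaw along until it presses the blade's edge against the fixed stop at the other end of the slot, without forcing it. Leave the two grey-handled paddles and everything else on the bench alone.

Things in the scene. Friction and masses are not known exactly. Their poses are not given: they have to be found in the camera images.
- paddle: Paddle to load: flat aluminium blade 60 mm wide (y), 5 mm thick (x), 90 mm long, with an ORANGE handle 26 mm wide (y), 14 mm thick (x) from z = 85 to 160 mm. About 0.12 kg. Origin: middle of the blade's free bottom edge; z along the paddle to the handle; same when turned half round about z. Starts upright in one of the rack's slots, handle up.
- spare_a: A paddle of the same shape and size with a GREY handle, upright in another slot of the rack; origin and axes as for the orange one. It is a bystander: leave it where it is.
- spare_b: A second grey-handled paddle, same shape, in the remaining rack slot. It is a bystander: leave it where it is.
- rack: White draining rack, fixed: block 75 mm (x) by 260 mm (y) by 50 mm high, origin under its centre. Three upright slots in a row at y = -80, 0 and +80 mm, each 8.5 mm (x) by 64 mm (y), open at the top, 40 mm deep (floor 10 mm above the bench).
- holder: Sample holder's grey base plate, fixed: 150 mm (x) by 215 mm (y, -142.5 to +72.5 mm), 14 mm thick, origin on its underside, beneath the slot's floor centre; z up. It carries the leaning slot and the red sliding jaw.
- slot (a point): Leaning slot of the holder: gap of 8.5 mm between a blue wall (-x) and a clear wall (+x), flared lips up to z = 71 mm. Origin: middle of the gap on its floor, 30 mm above the bench; z up along the depth, leaning 32 deg from vertical to holder -x; x across the gap, y along it. Steel stop's face at y = +32 mm; jaw shoe's face at y = -58 mm + jaw travel. Paddle home: origin at (0, 2, 0) mm.
- jaw_grip (a point): Centre of the top of the black square post (16 by 16 mm, 50 mm tall) on the jaw's red carriage (60 mm in x, 36 mm in y); top 112 mm above the bench. Push or pinch it to slide the jaw. With the jaw shut on the blade it is at x = +25, y = -80 mm in the holder's frame.
- jaw: Sliding red jaw: carriage with a black post, and a shoe 6.5 mm thick that runs in the slot and meets the blade's -y edge. Slides along holder y only; its travel is its origin's y in the holder's frame: 0 fully open, at most 45 mm; starts at 0 to 12 mm, resists with about 2 N, stays where left. Shut on the 60 mm blade against the stop it is at about 30 mm.
- beaker_a: Glass beaker, 72 mm across, 95 mm tall, origin under its centre. It is a bystander: leave it where it is.
- beaker_b: Glass beaker, 60 mm across, 75 mm tall, origin under its centre. It is a bystander: leave it where it is.
- reagent: Amber bottle with a blue cap, 64 mm across, 140 mm tall, origin under its centre. It is a bystander: leave it where it is.
- tip_box: Blue closed plastic box 85 by 120 by 55 mm, origin under its centre. It is a bystander: leave it where it is.
- screwdriver: Yellow-handled screwdriver lying flat. It is a bystander: leave it where it is.
- magnet_stirrer_puck: White round puck 60 mm across, 32 mm tall, origin under its centre. It is a bystander: leave it where it is.
There are look-alikes about, which are no part of the job. Leave any blue, purple or yellow look-alike of the paddle alone.

How it is judged:
By the outcome, as a careful person would: the job done as asked, in the order asked, and still so for the second after the job is handed in, with the robot touching nothing.
It also fails if it takes over 58 s, if anything falls off the work surface, if the arm or the gripper's body presses on something with over 40 N, if the wrist force passes 120 N, or if a joint passes its speed limit or range.

## Working session

There is one attempt and no reset: what is moved stays moved. The work goes in short steps, Python scripts to look and compute and a shell command to move; the robot and the scene stay as the last step left them, time stands still between calls to the robot, and variables do not carry over. Pictures are saved under pics/ and viewed, at most 12 in all, crops included, and the job is handed in when it is done.

```bash
mkdir -p pics; ls; cat > h.py <<'E'
import numpy as np, cv2, pickle
from bench import ctrl
def K(p): return np.array([[p['fx'],0,p['cx']],[0,p['fy'],p['cy']],[0,0,1.]])
def ray(p,uv):
    n=cv2.undistortPoints(np.array([[uv]],float),K(p),np.array(p['D'],float))[0,0]
    T=np.array(p['camera_from_world']);R=T[:3,:3];o=-R.T@T[:3,3];d=R.T@np.array([n[0],n[1],1]);return o,d/np.linalg.norm(d)
def atz(p,uv,z):
    o,d=ray(p,uv);return o+d*(z-o[2])/d[2]
def tri(rs):
    A=sum(np.eye(3)-np.outer(d,d) for o,d in rs);b=sum((np.eye(3)-np.outer(d,d))@o for o,d in rs);return np.linalg.solve(A,b)
def proj(p,X):
    T=np.array(p['camera_from_world']);return cv2.projectPoints(np.array(X,float).reshape(-1,1,3),cv2.Rodrigues(T[:3,:3])[0],T[:3,3],K(p),np.array(p['D'],float))[0][:,0]
E
python3 - <<'E'
from h import *
np.set_printoptions(precision=4,suppress=True)
ps={}
for c in('scene','top'):
    p=ctrl.camera(c);ps[c]=p;cv2.imwrite(f'pics/{c}1.png',p['pixels'])
    T=np.array(p['camera_from_world']);print(c,'cam at',-T[:3,:3].T@T[:3,3])
    for n in('paddle','spare_a','rack','holder','slot','jaw_grip','jaw'):
        print(n,[(np.round(l['centre'],1).tolist(),round(l['conf'],2)) for l in ctrl.landmark_of(p,n)[:4]],[(np.round(l['extent']).tolist(),round(l['conf'],2)) for l in ctrl.spot_in(p,n)[:4]])
pickle.dump(ps,open('p1.pkl','wb'))
print(ctrl.state())
E
```

```text
pics
scene cam at [1.4573 0.4373 0.8172]
paddle [([368.1, 248.0], 0.91), ([388.3, 238.7], 0.73), ([404.3, 285.8], 0.68), ([361.4, 279.4], 0.65)] [([361.0, 204.0, 26.0, 42.0], 0.95), ([353.0, 238.0, 29.0, 43.0], 0.78), ([394.0, 241.0, 30.0, 47.0], 0.65), ([383.0, 194.0, 14.0, 45.0], 0.58)]
spare_a [([347.2, 240.6], 0.89), ([326.5, 235.6], 0.86)] [([317.0, 194.0, 18.0, 35.0], 0.98), ([342.0, 198.0, 17.0, 40.0], 0.56)]
rack [([345.5, 247.2], 0.94)] [([304.0, 218.0, 86.0, 51.0], 0.92)]
holder [([240.2, 220.5], 0.93)] [([213.0, 178.0, 51.0, 65.0], 0.89)]
slot [([238.4, 216.5], 0.78)] [([213.0, 176.0, 53.0, 62.0], 0.93)]
jaw_grip [([234.7, 179.5], 0.61), ([251.1, 274.5], 0.22)] [([230.0, 179.0, 20.0, 26.0], 0.62)]
jaw [] [([227.0, 180.0, 16.0, 26.0], 0.86)]
top cam at [ 0.4702 -0.0121  1.333 ]
paddle [([177.0, 258.8], 0.77), ([140.3, 193.1], 0.68), ([174.4, 177.8], 0.62), ([335.7, 199.2], 0.44)] [([157.0, 164.0, 20.0, 20.0], 0.87), ([155.0, 251.0, 26.0, 22.0], 0.66), ([118.0, 183.0, 27.0, 13.0], 0.51), ([162.0, 212.0, 23.0, 9.0], 0.42)]
spare_a [([236.8, 220.3], 0.65), ([206.0, 219.1], 0.4
[... 326 characters left out ...]
 ([162.0, 211.0, 25.0, 9.0], 0.51)]
jaw [([332.5, 196.2], 0.71), ([180.0, 218.5], 0.27)] [([333.0, 216.0, 33.0, 24.0], 0.77)]
{'time': 1.5, 'joint_pos': array([-1.3565,  0.4936,  1.3455, -0.    ,  1.3025, -0.0955]), 'qd': array([ 0.0021, -0.0025,  0.0003, -0.0005, -0.0001, -0.0005]), 'joint_torque': array([ -0.0005, -88.2019, -38.4259,  -0.0002,   0.001 ,  -0.    ]), 'position': array([ 0.1906, -0.5953,  0.2533]), 'orientation': array([[ 0.9524,  0.3049, -0.    ],
       [ 0.3049, -0.9524, -0.    ],
       [-0.    ,  0.    , -1.    ]]), 'wrist_force': array([ 0.7788, -0.9036, -0.523 ]), 'wrist_torque': array([-0.0338,  0.0206, -0.0504]), 'grasp_force': 0.0, 'grip_width': 0.08535654173289778}
```

View pictures.

```bash
python3 - <<'E'
from h import *
ps=pickle.load(open('p1.pkl','rb'))
cv2.imwrite('pics/a.png',cv2.resize(ps['scene']['pixels'][150:350,190:450],(780,600),interpolation=cv2.INTER_CUBIC))
cv2.imwrite('pics/b.png',cv2.resize(ps['top']['pixels'][130:310,110:380],(795,530),interpolation=cv2.INTER_CUBIC))
E
```

```text
(no output)
```

View pics/a.png

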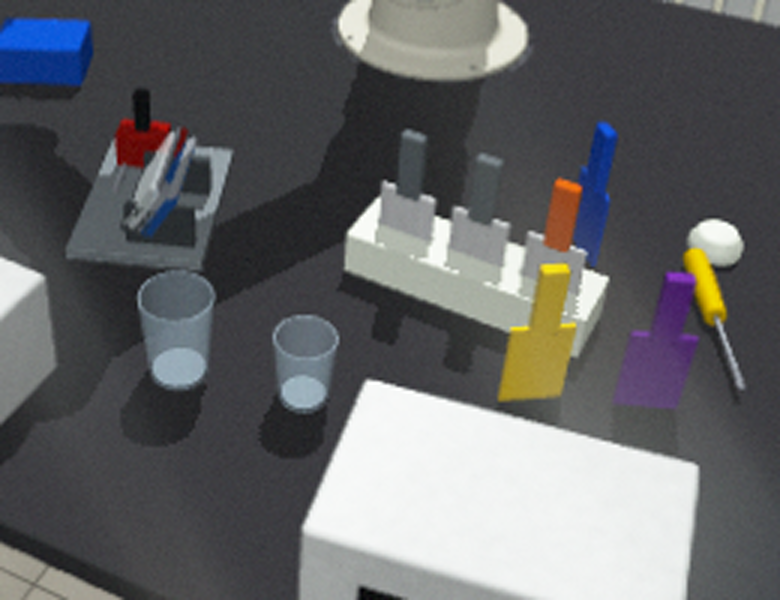

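View pics/b.png

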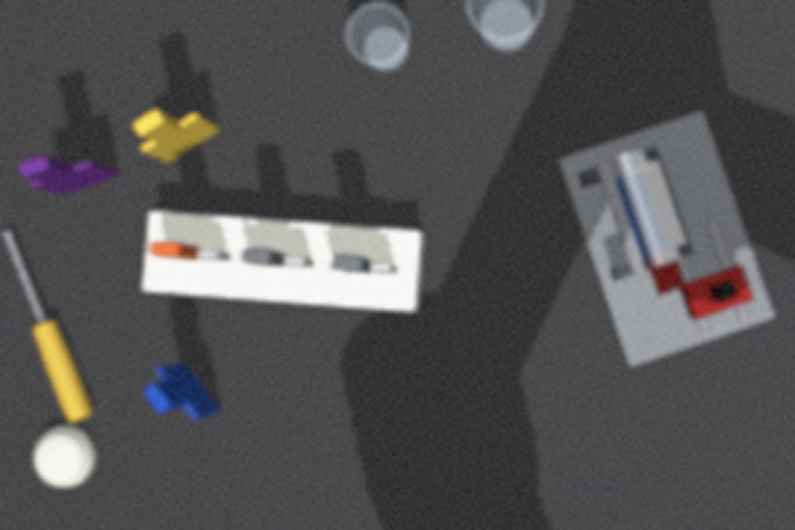

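The scene view shows the rack with the orange handle in its +y end slot (scene crop 563,215; top crop 175,250). The blue, yellow and purple look-alikes stand around it. The holder is on the right of the top view, with its jaw post at about (722,290) in the crop and the stop at its upper end.

```bash
cat >> h.py <<'E'
from scipy.optimize import least_squares
def fitbox(obs,h,y0,y1,hx,z,g):
    "obs: list of (pic, [(uv, sx, ytag)]) ; returns x,y,yaw"
    def f(q):
        c,s=np.cos(q[2]),np.sin(q[2]);r=[]
        for p,L in obs:
            for uv,X in L:
                W=[q[0]+c*X[0]-s*X[1],q[1]+s*X[0]+c*X[1],X[2]]
                r+=list(proj(p,W)[0]-uv)
        return np.array(r)
    s=least_squares(f,g);return s.x,f(s.x)
E
python3 - <<'E'
from h import *
np.set_printoptions(precision=4,suppress=True)
ps=pickle.load(open('p1.pkl','rb'));t,s=ps['top'],ps['scene']
B=lambda u,v:np.array([u/795*270+110-.33,v/530*180+130-.33]); A=lambda u,v:np.array([u/3+190-.33,v/3+150-.33])
hx,hy=.0375,.13
# rack: top image up = world +x, left = +y ; rack yaw ambiguous by half turn
rack=[(t,[(B(148,211),(hx,hy,.05)),(B(422,230),(hx,-hy,.05)),(B(417,311),(-hx,-hy,.05)),(B(143,292),(-hx,hy,.05))]),
 (s,[(A(347,237),(hx,-hy,.05)),(A(607,285),(-hx,hy,.05)),(A(380,197),(-hx,-hy,.05)),(A(347,266),(hx,-hy,0))])]
for o in(rack,rack[:1]):
    q,r=fitbox(o,0,0,0,0,0,[.45,.15,0]);print('rack',q,r.round(1))
print('rack centre tri',tri([ray(t,[206.8,220]),ray(s,[345.5,247.2])]))
H=[(t,[(B(559,158),(-.075,.0725,.014)),(B(704,111),(.075,.0725,.014)),(B(775,317),(.075,-.1425,.014)),(B(632,367),(-.075,-.1425,.014))]),
 (s,[(A(69,256),(.075,.0725,.014)),(A(203,263),(-.075,.0725,.014)),(A(232,149),(-.075,-.1425,.014))])]
g=[.5,-.3,-1.5]
for o in(H,H[:1]):
    q,r=fitbox(o,0,0,0,0,0,g);print('holder',q,r.round(1))
print('slot tri',tri([ray(t,[333.6,194.8]),ray(s,[238.4,216.5])]),'jg',tri([ray(t,[356.2,229.5]),ray(s,[234.7,179.5])]))
m=cv2.inRange(t['pixels'],(0,40,120),(110,140,255));m[:,190:]=0;m[:200]=0
v,u=np.nonzero(m);print('orange top px',len(u),u.mean(),v.mean(),u.min(),u.max(),v.min(),v.max(), atz(t,[u.min()+4,v.mean()],.17))
ms=cv2.inRange(s['pixels'],(0,40,120),(90,130,255));v,u=np.nonzero(ms);k=(u>365)&(u<395)&(v>200)&(v<240);print('orange scene',k.sum(),u[k].min(),u[k].max(),v[k].min(),v[k].max())
w=ctrl.camera('wrist');T=np.array(w['camera_from_world']);st=ctrl.state();R=st['orientation']
print('wrist cam in tool',R.T@(-T[:3,:3].T@T[:3,3]-st['position']),'axes',R.T@T[:3,:3].T,w['fx'])
E
```

```text
rack [ 0.5207  0.227  -0.0841] [ 0.6 -0.1 -1.   0.5 -1.4 -0.3 -0.1 -1.1 -0.3 -1.4  0.6 -2.6 -0.6 -0.2
 -1.1  1.1]
rack [ 0.5199  0.2256 -0.0744] [ 0.9  0.6 -0.6  0.3 -0.8 -0.5  0.5 -0.4]
rack centre tri [ 0.5182  0.2278 -0.003 ]
holder [ 0.5748 -0.1329 -1.2415] [-0.6  0.4 -1.  -0.7  0.2 -0.4 -0.5 -0.  -1.3 -2.3 -0.2 -0.4  0.2 -0.2]
holder [ 0.5744 -0.1346 -1.2515] [ 0.1  0.2 -0.1 -0.4  0.4  0.1 -0.4  0. ]
slot tri [ 0.5824 -0.1325  0.039 ] jg [ 0.4867 -0.1913  0.1124]
orange top px 130 148.3 237.33846153846153 121 176 212 273 [0.4679 0.4109 0.17  ]
orange scene 207 371 383 209 233
wrist cam in tool [ 0.0824 -0.001  -0.1213] axes [[-0.0002 -0.9484 -0.3172]
 [ 1.     -0.0003  0.0001]
 [-0.0002 -0.3172  0.9484]] 309.8770662091716
```

```bash
cat >> h.py <<'E'
from scipy.spatial.transform import Rotation as Rn
def plan(P,R):
    st=ctrl.state();p,R0=st['position'],st['orientation']
    d=R0.T@(np.array(P)-p)/.15; w=np.degrees(Rn.from_matrix(R0.T@R).as_rotvec())/30
    print('t',round(st['time'],2),'shift',d.round(3),'turn',w.round(3),'calls',np.ceil(max(abs(np.r_[d,w])).round(2)))
def frame(x,z):
    x=np.array(x,float);z=np.array(z,float);z/=np.linalg.norm(z);x-=z*(x@z);x/=np.linalg.norm(x);return np.c_[x,np.cross(z,x),z]
ryaw=-.077;rack=np.array([.520,.2262]);pad=rack+.08*np.array([-np.sin(ryaw),np.cos(ryaw)])
Rr=frame([-np.sin(ryaw),np.cos(ryaw),0],[0,0,-1])
E
python3 -c "
from h import *
print(pad);plan([.5,-.2,.29],Rr)"
```

```text
[0.52615391 0.30596296]
t 1.55 shift [ 2.768 -1.88  -0.245] turn [-0.     0.    -2.261] calls 3.0
```

```bash
r='{"x":0.92,"y":-0.63,"z":-0.08,"jaw":0.0}'
python3 -m creep '[{"x":0.92,"y":-0.63,"z":-0.08,"jaw":0.1},{"x":0.92,"y":-0.63,"z":-0.08,"jaw":0.1},{"x":0.92,"y":-0.63,"z":-0.08,"jaw":0.1},{"x":0.92,"y":-0.63,"z":-0.08,"jaw":0.1}]'
python3 -m creep '[{"x":0.92,"y":-0.63,"z":-0.08,"jaw":0.1},{"x":0.92,"y":-0.63,"z":-0.08,"jaw":0.1},{"x":0.92,"y":-0.63,"z":-0.08,"jaw":0.1},{"x":0.92,"y":-0.63,"z":-0.08,"jaw":0.1}]'
python3 -m creep '[{"x":0.92,"y":-0.63,"z":-0.08,"jaw":0.1},{"x":0.92,"y":-0.63,"z":-0.08,"jaw":0.1},{"x":0.92,"y":-0.63,"z":-0.08,"jaw":0.1},{"x":0.92,"y":-0.63,"z":-0.08,"jaw":0.1}]'
python3 -c "
from h import *
w=ctrl.camera('wrist');cv2.imwrite('pics/w1.png',w['pixels']);pickle.dump(w,open('w1.pkl','wb'))
plan([pad[0],pad[1],.29],Rr);print(ctrl.state()['position'])"
```

```text
t 1.6 shift [ 3.963 -5.04  -0.245] turn [-0.    -0.    -2.261] calls 6.0
[ 0.19053427 -0.59524295  0.25327343]validation failed for argument at $[0]...
validation failed for argument at $[0]...
validation failed for argument at $[0]...
```

```bash

python3 -m creep '[{"wx":0,"wy":0,"wz":0,"x":0.92,"y":-0.63,"z":-0.08,"jaw":0.1},{"wx":0,"wy":0,"wz":0,"x":0.92,"y":-0.63,"z":-0.08,"jaw":0.1},{"wx":0,"wy":0,"wz":0,"x":0.92,"y":-0.63,"z":-0.08,"jaw":0.1},{"wx":0,"wy":0,"wz":0,"x":0.92,"y":-0.63,"z":-0.08,"jaw":0.1}]' && python3 -m creep '[{"wx":0,"wy":0,"wz":0,"x":0.92,"y":-0.63,"z":-0.08,"jaw":0.1},{"wx":0,"wy":0,"wz":0,"x":0.92,"y":-0.63,"z":-0.08,"jaw":0.1},{"wx":0,"wy":0,"wz":0,"x":0.92,"y":-0.63,"z":-0.08,"jaw":0.1},{"wx":0,"wy":0,"wz":0,"x":0.92,"y":-0.63,"z":-0.08,"jaw":0.1}]' && python3 -m creep '[{"wx":0,"wy":0,"wz":-0.8,"x":0.92,"y":-0.63,"z":-0.08,"jaw":0.1},{"wx":0,"wy":0,"wz":-0.8,"x":0.92,"y":-0.63,"z":-0.08,"jaw":0.1},{"wx":0,"wy":0,"wz":-0.8,"x":0.92,"y":-0.63,"z":-0.08,"jaw":0.1},{"wx":0,"wy":0,"wz":-0.8,"x":0.92,"y":-0.63,"z":-0.08,"jaw":0.1}]'
python3 -c "
from h import *
w=ctrl.camera('wrist');cv2.imwrite('pics/w1.png',w['pixels']);pickle.dump(w,open('w1.pkl','wb'))
plan([pad[0],pad[1],.29],Rr);print(ctrl.state()['position'])"
```

```text
time: 2.1
position: [0.2947, -0.4611, 0.2658]
orientation: [[0.951, 0.308, 0.0], [0.308, -0.951, 0.0], [0.0, 0.0, -1.0]]
wrist_force: [-0.6, -0.4, 0.3]
grip_width: 0.0472
grasp_force: 0.0
time: 2.6
position: [0.397, -0.3298, 0.2776]
orientation: [[0.952, 0.308, 0.001], [0.308, -0.952, -0.0], [0.0, 0.0, -1.0]]
wrist_force: [-0.9, -0.5, -0.2]
grip_width: 0.047
grasp_force: 0.0
time: 3.1
position: [0.4996, -0.1984, 0.2893]
orientation: [[0.744, 0.668, 0.001], [0.668, -0.744, -0.0], [0.0, 0.0, -1.0]]
wrist_force: [-0.5, -0.2, 0.2]
grip_width: 0.0473
grasp_force: 0.0
t 3.15 shift [ 2.382 -2.39  -0.007] turn [ 0.000e+00  1.000e-03 -1.459e+00] calls 3.0
[ 0.4987681  -0.1994363   0.28912324]
```

```bash

python3 -m creep '[{"wx":0,"wy":0,"wz":0,"x":0.79,"y":-0.8,"z":0,"jaw":0.1},{"wx":0,"wy":0,"wz":0,"x":0.79,"y":-0.8,"z":0,"jaw":0.1},{"wx":0,"wy":0,"wz":0,"x":0.79,"y":-0.8,"z":0,"jaw":0.1},{"wx":0,"wy":0,"wz":0,"x":0.79,"y":-0.8,"z":0,"jaw":0.1}]' >/dev/null && python3 -m creep '[{"wx":0,"wy":0,"wz":-0.75,"x":0.79,"y":-0.8,"z":0,"jaw":0.1},{"wx":0,"wy":0,"wz":-0.75,"x":0.79,"y":-0.8,"z":0,"jaw":0.1},{"wx":0,"wy":0,"wz":-0.75,"x":0.79,"y":-0.8,"z":0,"jaw":0.1},{"wx":0,"wy":0,"wz":-0.75,"x":0.79,"y":-0.8,"z":0,"jaw":0.1}]' && python3 -c "
from h import *
plan([pad[0],pad[1],.29],Rr)"
```

```text
time: 4.15
position: [0.516, 0.1382, 0.289]
orientation: [[0.433, 0.901, 0.0], [0.901, -0.433, -0.0], [-0.0, 0.0, -1.0]]
wrist_force: [0.0, 0.2, -0.6]
grip_width: 0.0471
grasp_force: 0.0
t 4.15 shift [ 1.037 -0.423 -0.007] turn [ 0.     0.    -0.709] calls 2.0
```

View pics/w1.png

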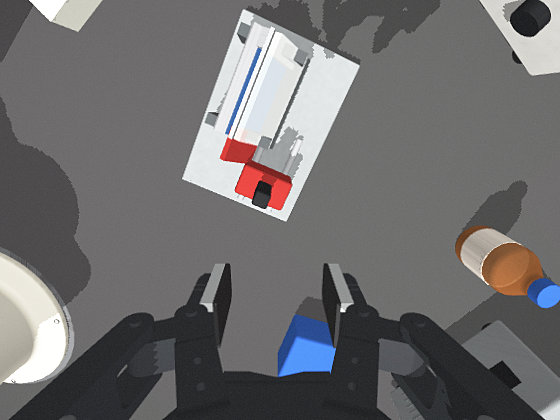

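The wrist view shows the holder clearly. Its plate corners are at (245,10), (359,66), (287,221) and (183,181), with the blue wall on the left and the post top near (262,188).

```bash

python3 -m creep '[{"wx":0,"wy":0,"wz":-0.71,"x":0.99,"y":-0.42,"z":0,"jaw":0.1},{"wx":0,"wy":0,"wz":-0.71,"x":0.99,"y":-0.42,"z":0,"jaw":0.1},{"wx":0,"wy":0,"wz":-0.71,"x":0.99,"y":-0.42,"z":0,"jaw":0.1},{"wx":0,"wy":0,"wz":-0.71,"x":0.99,"y":-0.42,"z":0,"jaw":0.1},{"wx":0,"wy":0,"wz":-0.71,"x":0.99,"y":-0.42,"z":0,"jaw":0.1}]' && python3 - <<'E'
from h import *
np.set_printoptions(precision=4,suppress=True)
w=pickle.load(open('w1.pkl','rb'))
C=[((183,181),(-.075,-.1425,.014)),((287,221),(.075,-.1425,.014)),((359,66),(.075,.0725,.014)),((245,10),(-.075,.0725,.014))]
g=cv2.cvtColor(w['pixels'],cv2.COLOR_BGR2GRAY)
c=cv2.cornerSubPix(g,np.array([k[0] for k in C],np.float32).reshape(-1,1,2),(5,5),(-1,-1),(3,30,.01))[:,0];print(c)
q,r=fitbox([(w,[(a,k[1]) for a,k in zip(c,C)])],0,0,0,0,0,[.57,-.13,-1.25]);print('holder',q,r.round(1))
print('jawgrip',ctrl.landmark_of(w,'jaw_grip')[:1] if 0 else '')
w=ctrl.camera('wrist');cv2.imwrite('pics/w2.png',w['pixels']);pickle.dump(w,open('w2.pkl','wb'))
plan([pad[0],pad[1],.29],Rr)
E
```

```text
time: 4.78
position: [0.524, 0.2968, 0.2891]
orientation: [[0.08, 0.997, -0.0], [0.997, -0.08, -0.001], [-0.001, -0.0, -1.0]]
wrist_force: [-0.2, -0.4, -0.2]
grip_width: 0.0473
grasp_force: 0.0
[[181.4613 178.4023]
 [285.4566 221.3397]
 [359.4126  65.2064]
 [243.2368   8.4916]]
holder [ 0.5746 -0.1324 -1.2537] [-0.5  0.3  0.2  0.8  0.9  0.1 -0.6 -0.7]
jawgrip 
t 4.83 shift [ 0.062  0.01  -0.005] turn [-0.     0.001 -0.006] calls 1.0
```

View pics/w2.png

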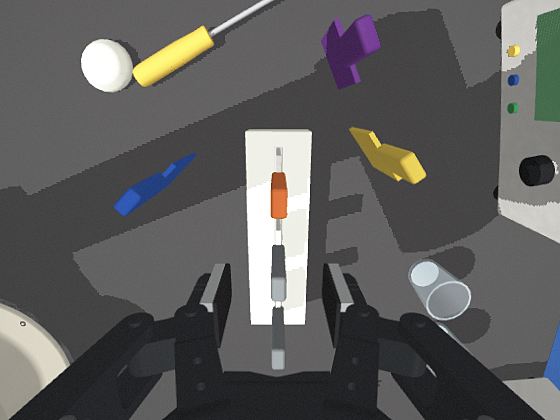

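The wrist view shows the orange handle at about (279,195) in the slot, with the two grey handles below it at (278,272) and (278,352). The jaws straddle that row.

```bash
python3 - <<'E'
from h import *
np.set_printoptions(precision=4,suppress=True)
w=pickle.load(open('w2.pkl','rb'));im=w['pixels'].astype(int)
m=(im[...,2]>140)&(im[...,2]>im[...,0]+90)&(im[...,1]<im[...,2]*.6); m[:150]=0;m[240:]=0;m[:,:260]=0;m[:,300:]=0
v,u=np.nonzero(m);print('orange',u.min(),u.max()+1,v.min(),v.max()+1)
cx,cy=np.cos(ryaw),np.sin(ryaw)
def hb(q,yaw):
    c,s=np.cos(yaw),np.sin(yaw)
    P=[[q[0]+c*a-s*b,q[1]+s*a+c*b,z] for a in(-.007,.007) for b in(-.013,.013) for z in(.095,.17)]
    return proj(w,P)
def f(q):
    P=hb(q[:2],ryaw);return [P[:,0].min()-u.min(),P[:,0].max()-u.max()-1,P[:,1].max()-v.max()-1, P[:,1].min()-v.min()]
s=least_squares(lambda q:f(q)[:3],pad);print('pad',pad,'fit',s.x,np.round(f(s.x),1))
hx,hy=.0375,.13
for ob in([((247,130),(-hx,hy,.05)),((311,131),(hx,hy,.05)),((303,325),(hx,-hy,.05)),((249,325),(-hx,-hy,.05))],):
    q,r=fitbox([(w,[(np.array(a),k) for a,k in ob])],0,0,0,0,0,[.52,.226,-.08]);print('rack',q,r.round(1), 'pad',q[0]-np.sin(q[2])*.08,q[1]+np.cos(q[2])*.08)
E
```

```text
orange 271 287 172 219
pad [0.5262 0.306 ] fit [0.5273 0.308 ] [-0.8  0.8  0.  -1.2]
rack [ 0.52    0.2279 -0.093 ] [-1.2  1.1  1.1  1.  -0.2 -1.3  0.3 -1.9] pad 0.5274080240269746 0.307532277997136
```

```bash

python3 -m creep '[{"wx":0,"wy":0,"wz":-0.01,"x":0.07,"y":0.015,"z":0.1,"jaw":0.1},{"wx":0,"wy":0,"wz":-0.01,"x":0.07,"y":0.015,"z":0.4,"jaw":0.1},{"wx":0,"wy":0,"wz":-0.01,"x":0.07,"y":0.015,"z":0.7,"jaw":0.1},{"wx":0,"wy":0,"wz":-0.01,"x":0.07,"y":0.015,"z":0.97,"jaw":0.1},{"wx":0,"wy":0,"wz":-0.01,"x":0.07,"y":0.015,"z":0.97,"jaw":0.1},{"wx":0,"wy":0,"wz":-0.01,"x":0.07,"y":0.015,"z":0.97,"jaw":-0.3},{"wx":0,"wy":0,"wz":-0.01,"x":0.07,"y":0.015,"z":0.97,"jaw":-1},{"wx":0,"wy":0,"wz":-0.01,"x":0.07,"y":0.015,"z":0.97,"jaw":-1},{"wx":0,"wy":0,"wz":-0.01,"x":0.07,"y":0.015,"z":0.97,"jaw":-1},{"wx":0,"wy":0,"wz":-0.01,"x":0.07,"y":0.015,"z":0.97,"jaw":-1},{"wx":0,"wy":0,"wz":-0.01,"x":0.07,"y":0.015,"z":0.97,"jaw":-1}]' 50; python3 -c "
from h import *
w=ctrl.camera('wrist');cv2.imwrite('pics/w3.png',w['pixels']);pickle.dump(w,open('w3.pkl','wb'));pickle.dump(ctrl.state(),open('s3.pkl','wb'))"
```

```text
time: 6.2
position: [0.5269, 0.3096, 0.1456]
orientation: [[0.072, 0.997, 0.002], [0.997, -0.072, 0.001], [0.001, 0.002, -1.0]]
wrist_force: [-1.6, -0.6, 5.6]
grip_width: 0.0135
grasp_force: 48.8
```

View pics/w3.png

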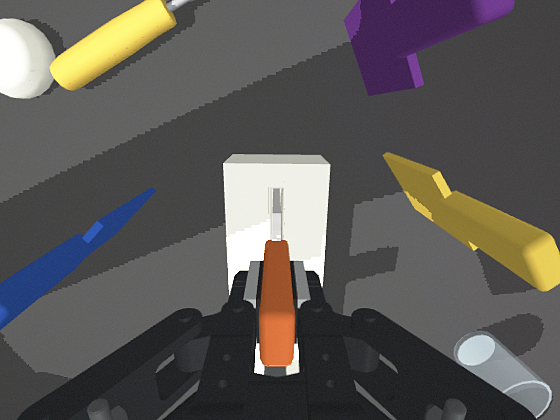

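```bash

python3 -m creep '[{"wx":0,"wy":0,"wz":0,"x":0,"y":0,"z":-0.1,"jaw":-1},{"wx":0,"wy":0,"wz":0,"x":0,"y":0,"z":-0.3,"jaw":-1},{"wx":0,"wy":0,"wz":0,"x":0,"y":0,"z":-0.6,"jaw":-1},{"wx":0,"wy":0,"wz":0,"x":0,"y":0,"z":-1,"jaw":-1},{"wx":0,"wy":0,"wz":0,"x":0,"y":0,"z":-1,"jaw":-1}]' && python3 -m creep '[{"wx":0,"wy":0,"wz":0,"x":0,"y":0,"z":-0.4,"jaw":-1},{"wx":0,"wy":0,"wz":0,"x":0,"y":0,"z":-0.4,"jaw":-1},{"wx":0,"wy":0,"wz":0,"x":0,"y":0,"z":-0.4,"jaw":-1}]'
cat >> h.py <<'E'
hq=[.5746,-.133,-1.25]; off=np.array([-.002,0,.1356])
def slotpose(d,ys,hq=None,xs=0):
    q=hq or globals()['hq'];c,s=np.cos(q[2]),np.sin(q[2]);a=np.radians(32)
    Rh=np.array([[c,-s,0],[s,c,0],[0,0,1]]);Rs=Rh@np.array([[np.cos(a),0,-np.sin(a)],[0,1,0],[np.sin(a),0,np.cos(a)]])
    o=np.array([q[0],q[1],.03])+Rs@[xs,ys,d]
    R=frame(Rh[:,1],-Rs[:,2]);return o-R@off,R
E
python3 -c "
from h import *
st=ctrl.state();print(st['joint_pos'],st['grasp_force'],st['grip_width'])
P,R=slotpose(.09,-.002);print(P,R.round(3));plan(P,R)"
```

```text
time: 6.88
position: [0.5281, 0.3101, 0.3003]
orientation: [[0.072, 0.997, 0.009], [0.997, -0.072, 0.004], [0.005, 0.009, -1.0]]
wrist_force: [-0.4, 1.3, -2.1]
grip_width: 0.0132
grasp_force: 49.0
time: 7.25
position: [0.5259, 0.3091, 0.3537]
orientation: [[0.072, 0.997, 0.0], [0.997, -0.072, -0.0], [-0.0, 0.0, -1.0]]
wrist_force: [0.1, 0.3, -0.5]
grip_width: 0.0136
grasp_force: 49.4
[ 4.33487886e-01  3.96093326e-01  1.23324917e+00 -1.46381734e-05
  1.51225014e+00  5.05931426e-01] 49.400240778923035 0.013555608777840362
[ 0.53690328 -0.01954909  0.22131965] [[ 0.949  0.267  0.167]
 [ 0.315 -0.805 -0.503]
 [ 0.     0.53  -0.848]]
t 7.25 shift [-2.18   0.232  0.883] turn [-0.939 -0.627  2.187] calls 3.0
```

```bash

python3 -m creep '[{"wx":0,"wy":0,"wz":1,"x":-1,"y":0.1,"z":0,"jaw":-1},{"wx":0,"wy":0,"wz":1,"x":-1,"y":0.1,"z":0,"jaw":-1},{"wx":0,"wy":0,"wz":1,"x":-1,"y":0.1,"z":0,"jaw":-1},{"wx":0,"wy":0,"wz":1,"x":-1,"y":0.1,"z":0,"jaw":-1},{"wx":0,"wy":0,"wz":1,"x":-1,"y":0.1,"z":0,"jaw":-1}]' 
python3 -c "
from h import *
P,R=slotpose(.09,-.002);plan(P+[0,0,.09],R)"
```

```text
time: 7.88
position: [0.53, 0.1589, 0.353]
orientation: [[0.56, 0.829, -0.001], [0.829, -0.56, 0.0], [-0.001, -0.001, -1.0]]
wrist_force: [-0.5, -0.0, -1.0]
grip_width: 0.0136
grasp_force: 49.3
t 7.88 shift [-0.96   0.705  0.278] turn [-1.029 -0.348  1.22 ] calls 2.0
```

```bash

python3 -m creep '[{"wx":-0.5,"wy":-0.17,"wz":0.6,"x":-0.6,"y":0.45,"z":0.1,"jaw":-1},{"wx":-0.5,"wy":-0.17,"wz":0.6,"x":-0.6,"y":0.45,"z":0.1,"jaw":-1},{"wx":-0.5,"wy":-0.17,"wz":0.6,"x":-0.6,"y":0.45,"z":0.1,"jaw":-1},{"wx":-0.5,"wy":-0.17,"wz":0.6,"x":-0.6,"y":0.45,"z":0.1,"jaw":-1}]' 
python3 -c "
from h import *
P,R=slotpose(.09,-.002);plan(P,R)"
```

```text
time: 8.38
position: [0.5354, 0.0474, 0.3383]
orientation: [[0.792, 0.597, 0.127], [0.609, -0.756, -0.239], [-0.047, 0.267, -0.963]]
wrist_force: [0.5, 0.4, -1.7]
grip_width: 0.0133
grasp_force: 49.5
t 8.38 shift [-0.227  0.135  0.859] turn [-0.53  -0.177  0.623] calls 1.0
```

```bash

python3 -m creep '[{"wx":-0.53,"wy":-0.18,"wz":0.62,"x":-0.23,"y":0.13,"z":0.3,"jaw":-1},{"wx":-0.53,"wy":-0.18,"wz":0.62,"x":-0.23,"y":0.13,"z":0.4,"jaw":-1},{"wx":-0.53,"wy":-0.18,"wz":0.62,"x":-0.23,"y":0.13,"z":0.6,"jaw":-1},{"wx":-0.53,"wy":-0.18,"wz":0.62,"x":-0.23,"y":0.13,"z":0.86,"jaw":-1},{"wx":-0.53,"wy":-0.18,"wz":0.62,"x":-0.23,"y":0.13,"z":0.86,"jaw":-1},{"wx":-0.53,"wy":-0.18,"wz":0.62,"x":-0.23,"y":0.13,"z":0.86,"jaw":-1}]' 
python3 -c "
from h import *
P,R=slotpose(.09,-.002);plan(P,R)
ps={}
for c in('wrist','scene','top'):
    ps[c]=ctrl.camera(c)
pickle.dump((ps,ctrl.state()),open('p4.pkl','wb'))
cv2.imwrite('pics/w4.png',ps['wrist']['pixels'])
a=cv2.resize(ps['scene']['pixels'][120:250,190:290],(460,600),interpolation=2);b=cv2.resize(ps['top']['pixels'][140:270,290:390],(340,442),interpolation=2)
o=np.zeros((600,800,3),np.uint8);o[:,:460]=a;o[:442,460:]=b;cv2.imwrite('pics/c4.png',o)
"
```

```text
time: 9.12
position: [0.5369, -0.02, 0.2225]
orientation: [[0.949, 0.266, 0.166], [0.314, -0.805, -0.504], [-0.0, 0.531, -0.848]]
wrist_force: [0.2, 0.3, -0.6]
grip_width: 0.0132
grasp_force: 49.5
t 9.12 shift [ 0.001 -0.006  0.005] turn [ 0.002  0.002 -0.002] calls 1.0
```

View pics/w4.png

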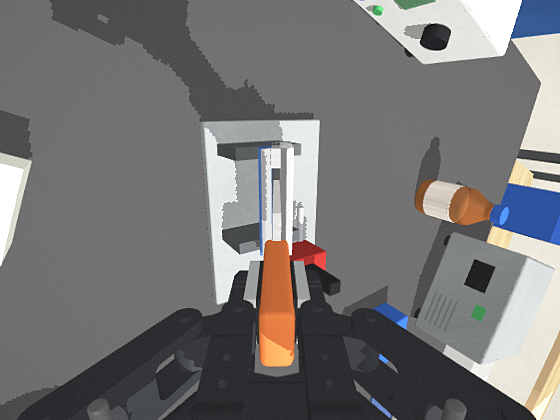

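View pics/c4.png

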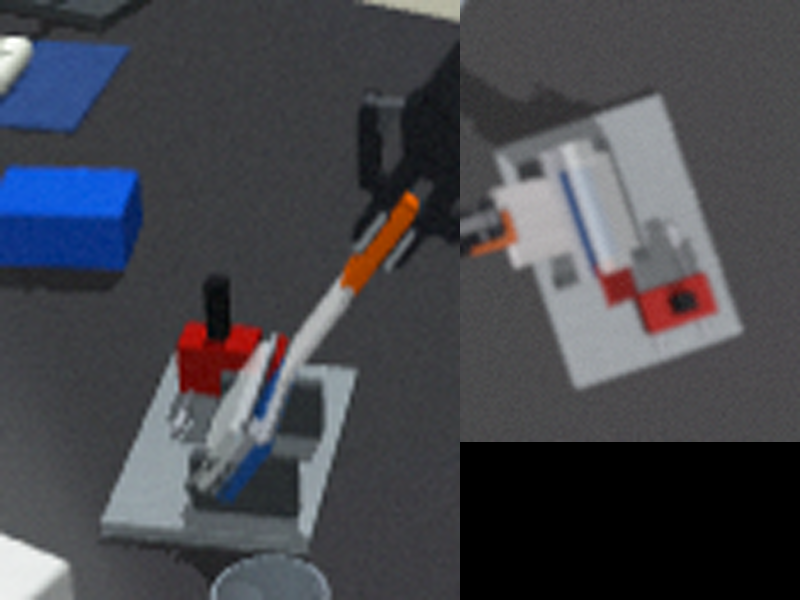

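The wrist view shows the blade (handle at 277,290) lined up with the slot, whose blue wall is at u≈264 and clear wall at u≈285. The plate's far corners are at about (203,122) and (320,120). In the scene and top views the paddle leans parallel to the slot, above its lips.

```bash
python3 - <<'E'
from h import *
np.set_printoptions(precision=4,suppress=True)
ps,st=pickle.load(open('p4.pkl','rb'))
w=ps['wrist'];g=cv2.cvtColor(w['pixels'],cv2.COLOR_BGR2GRAY)
C=[((203,122),(-.075,.0725,.014)),((320,120),(.075,.0725,.014)),((217,304),(-.075,-.1425,.014))]
c=cv2.cornerSubPix(g,np.array([k[0] for k in C],np.float32).reshape(-1,1,2),(4,4),(-1,-1),(3,30,.01))[:,0];print(c)
q,r=fitbox([(w,[(a,k[1]) for a,k in zip(c,C)])],0,0,0,0,0,[.57,-.13,-1.25]);print('holder wrist',q,r.round(1))
t=ps['top'];B=lambda u,v:np.array([u/3.4+290-.35,v/3.4+140-.35])
C=[((495,152),(-.075,.0725,.014)),((660,95),(.075,.0725,.014)),((743,330),(.075,-.1425,.014)),((577,388),(-.075,-.1425,.014))]
q,r=fitbox([(t,[(B(k[0][0]-460,k[0][1]),k[1]) for k in C])],0,0,0,0,0,[.57,-.13,-1.25]);print('holder top',q,r.round(1))
# predicted slot lines in wrist with hq
q=hq
for hh in(hq,):
  cc,s=np.cos(hh[2]),np.sin(hh[2]);a=np.radians(32)
  Rh=np.array([[cc,-s,0],[s,cc,0],[0,0,1]]);Rs=Rh@np.array([[np.cos(a),0,-np.sin(a)],[0,1,0],[np.sin(a),0,np.cos(a)]]);o=np.array([hh[0],hh[1],.03])
  for X in [(-.00425,.03,.04),(.00425,.03,.04),(-.00425,-.02,.04),(.00425,-.02,.04),(0,.032,0),(0,.032,.04)]: print(X,proj(w,o+Rs@X)[0].round(1))
# paddle blade corners predicted
P,R=st['position'],st['orientation']
for X in [(.03,-.0025,.1356),(.03,.0025,.1356)]: print('blade',proj(w,P+R@(np.array(X)+[-.002,0,0]))[0].round(1))
cv2.imwrite('pics/z4.png',cv2.resize(w['pixels'][110:260,190:340],(600,600),interpolation=2))
E
```

```text
[[200.383  121.6749]
 [319.2611 119.9403]
 [217.5204 304.4806]]
holder wrist [ 0.5744 -0.1314 -1.2415] [ 1.3  0.5 -0.8 -1.3 -0.7  0.8]
holder top [ 0.5743 -0.1343 -1.2464] [-0.4 -0.6 -0.  -0.6  0.5  0.6  0.   0.6]
(-0.00425, 0.03, 0.04) [271.3 165.9]
(0.00425, 0.03, 0.04) [279.8 165.9]
(-0.00425, -0.02, 0.04) [271.6 213.5]
(0.00425, -0.02, 0.04) [279.7 213.5]
(0, 0.032, 0) [275.6 158.1]
(0, 0.032, 0.04) [275.6 163.9]
blade [274.4 178.7]
blade [280.4 178.7]
```

View pics/z4.png

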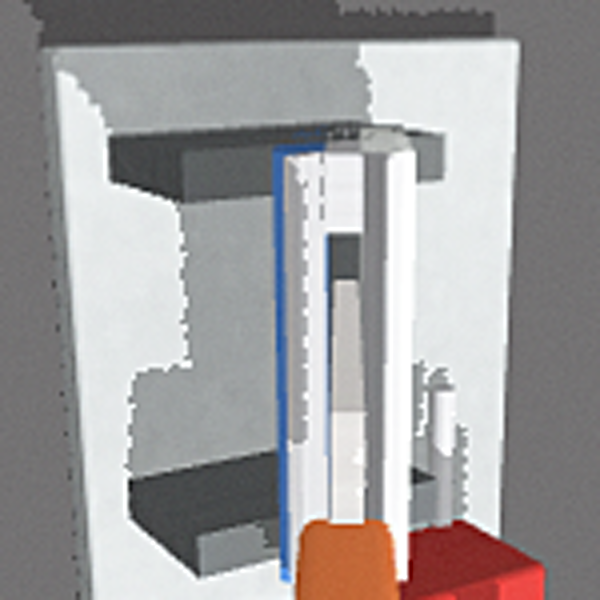

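```bash

python3 -m creep '[{"wx":0,"wy":0,"wz":0,"x":0,"y":-0.005,"z":0.08,"jaw":-1},{"wx":0,"wy":0,"wz":0,"x":0,"y":-0.005,"z":0.16,"jaw":-1},{"wx":0,"wy":0,"wz":0,"x":0,"y":-0.005,"z":0.24,"jaw":-1},{"wx":0,"wy":0,"wz":0,"x":0,"y":-0.005,"z":0.32,"jaw":-1},{"wx":0,"wy":0,"wz":0,"x":0,"y":-0.005,"z":0.38,"jaw":-1},{"wx":0,"wy":0,"wz":0,"x":0,"y":-0.005,"z":0.38,"jaw":-1}]' 
python3 -c "
from h import *
P,R=slotpose(0,-.002);plan(P,R);s=ctrl.state();print(R.T@s['wrist_force'],R.T@s['wrist_torque'])"
```

```text
time: 10.02
position: [0.5454, -0.049, 0.1721]
orientation: [[0.95, 0.266, 0.164], [0.312, -0.805, -0.505], [-0.002, 0.531, -0.848]]
wrist_force: [-0.2, 0.1, -2.0]
grip_width: 0.0133
grasp_force: 49.6
t 10.03 shift [0.009 0.    0.213] turn [ 0.002  0.006 -0.003] calls 1.0
[-0.19041105 -1.22066276  1.62959478] [0.38815322 0.03182862 0.05694315]
```

```bash

python3 -m creep '[{"wx":0,"wy":0,"wz":0,"x":0,"y":0,"z":0.06,"jaw":-1},{"wx":0,"wy":0,"wz":0,"x":0,"y":0,"z":0.12,"jaw":-1},{"wx":0,"wy":0,"wz":0,"x":0,"y":0,"z":0.17,"jaw":-1},{"wx":0,"wy":0,"wz":0,"x":0,"y":0,"z":0.2,"jaw":-1},{"wx":0,"wy":0,"wz":0,"x":0,"y":0,"z":0.2,"jaw":-1}]' 
python3 -c "
from h import *
P,R=slotpose(0,-.002);plan(P,R);s=ctrl.state();print(R.T@s['wrist_force'],R.T@s['wrist_torque'])"
```

```text
time: 10.65
position: [0.5505, -0.0639, 0.1471]
orientation: [[0.95, 0.266, 0.165], [0.313, -0.805, -0.505], [-0.001, 0.531, -0.847]]
wrist_force: [-0.9, 0.0, -0.6]
grip_width: 0.0134
grasp_force: 49.6
t 10.65 shift [ 0.008 -0.     0.016] turn [ 0.002  0.005 -0.003] calls 1.0
[-0.85980758 -0.58171951  0.37211408] [0.40351752 0.04120429 0.00220281]
```

2.4 mm remains by the estimate, so I'll creep down until contact shows.

```bash

python3 -m creep '[{"wx":0,"wy":0,"wz":0,"x":0,"y":0,"z":0.01,"jaw":-1},{"wx":0,"wy":0,"wz":0,"x":0,"y":0,"z":0.02,"jaw":-1},{"wx":0,"wy":0,"wz":0,"x":0,"y":0,"z":0.02,"jaw":-1}]' 
python3 -c "
from h import *
P,R=slotpose(0,-.002);plan(P,R);s=ctrl.state();print(R.T@s['wrist_force'],R.T@s['wrist_torque'])"
```

```text
time: 11.02
position: [0.5511, -0.0652, 0.1449]
orientation: [[0.95, 0.266, 0.166], [0.313, -0.805, -0.504], [-0.001, 0.531, -0.847]]
wrist_force: [-0.8, 0.5, -0.5]
grip_width: 0.0137
grasp_force: 49.9
t 11.03 shift [ 0.006 -0.    -0.001] turn [ 0.002  0.003 -0.003] calls 1.0
[-0.5701576  -0.89846766  0.03438821] [0.33750637 0.0237692  0.00256299]
```

```bash

python3 -m creep '[{"wx":0,"wy":0,"wz":0,"x":0,"y":0,"z":0.007,"jaw":-1},{"wx":0,"wy":0,"wz":0,"x":0,"y":0,"z":0.013,"jaw":-1},{"wx":0,"wy":0,"wz":0,"x":0,"y":0,"z":0.013,"jaw":-1}]' 
python3 -c "
from h import *
P,R=slotpose(0,-.002);plan(P,R);s=ctrl.state();print(R.T@s['wrist_force'],R.T@s['wrist_torque'])"
```

```text
time: 11.4
position: [0.5515, -0.0653, 0.1448]
orientation: [[0.95, 0.265, 0.168], [0.314, -0.805, -0.504], [0.001, 0.532, -0.847]]
wrist_force: [-14.6, 22.6, 37.5]
grip_width: 0.0135
grasp_force: 56.2
t 11.4 shift [ 0.004 -0.001 -0.002] turn [ 0.004 -0.    -0.004] calls 0.0
[ -6.74000838  -2.24858576 -45.60452696] [ 0.99147604 -1.43456901 -0.01837422]
```

```bash

python3 -m creep '[{"wx":0,"wy":0,"wz":0,"x":0,"y":0,"z":-0.01,"jaw":-1},{"wx":0,"wy":0,"wz":0,"x":0,"y":0,"z":-0.01,"jaw":-1}]' 20 && python3 -m creep '[{"wx":0,"wy":0,"wz":0,"x":0,"y":0,"z":0,"jaw":-0.5},{"wx":0,"wy":0,"wz":0,"x":0,"y":0,"z":0,"jaw":-0.3},{"wx":0,"wy":0,"wz":0,"x":0,"y":0,"z":0,"jaw":-0.1},{"wx":0,"wy":0,"wz":0,"x":0,"y":0,"z":0,"jaw":-0.1},{"wx":0,"wy":0,"wz":0,"x":0,"y":0,"z":-0.15,"jaw":-0.1},{"wx":0,"wy":0,"wz":0,"x":0,"y":0,"z":-0.35,"jaw":-0.1},{"wx":0,"wy":0,"wz":0,"x":0,"y":0,"z":-0.65,"jaw":-0.1},{"wx":0,"wy":0,"wz":0,"x":0,"y":0,"z":-1,"jaw":-0.1},{"wx":0,"wy":0,"wz":0,"x":0,"y":0,"z":-1,"jaw":-0.1}]'
python3 -c "
from h import *
np.set_printoptions(precision=4,suppress=True)
ps={c:ctrl.camera(c) for c in('wrist','scene','top')}
pickle.dump((ps,ctrl.state()),open('p5.pkl','wb'))
r={c:ctrl.landmark_of(ps[c],'jaw_grip')[:2] for c in ps};print(r)
b=[(c,r[c][0]['centre']) for c in r if r[c]]
for c,u in b: print(c,atz(ps[c],u,.112))
print(tri([ray(ps[c],u) for c,u in b]))
o=np.zeros((600,800,3),np.uint8);o[:,:400]=cv2.resize(ps['scene']['pixels'][120:270,190:290],(400,600),interpolation=2);o[:300,400:]=cv2.resize(ps['wrist']['pixels'],(400,300),interpolation=3);o[300:,400:]=cv2.resize(ps['top']['pixels'][160:265,270:410],(400,300),interpolation=2);cv2.imwrite('pics/c5.png',o)"
```

```text
time: 11.65
position: [0.5513, -0.0652, 0.1448]
orientation: [[0.95, 0.265, 0.166], [0.313, -0.805, -0.504], [0.0, 0.531, -0.847]]
wrist_force: [-6.5, 9.1, 14.2]
grip_width: 0.0136
grasp_force: 52.2
time: 12.78
position: [0.5273, 0.0119, 0.2745]
orientation: [[0.949, 0.264, 0.171], [0.315, -0.805, -0.503], [0.005, 0.531, -0.847]]
wrist_force: [0.3, -0.0, -0.1]
grip_width: 0.0383
grasp_force: 0.0
{'wrist': [{'centre': [329.3, 264.4], 'conf': 0.93}, {'centre': [266.5, 175.9], 'conf': 0.22}], 'scene': [{'centre': [235.4, 180.7], 'conf': 0.71}, {'centre': [150.2, 202.6], 'conf': 0.15}], 'top': [{'centre': [356.3, 229.2], 'conf': 0.71}, {'centre': [331.9, 203.6], 'conf': 0.31}]}
wrist [ 0.4863 -0.1928  0.112 ]
scene [ 0.4929 -0.1896  0.112 ]
top [ 0.4855 -0.188   0.112 ]
[ 0.4869 -0.191   0.1104]
```

View pics/c5.png

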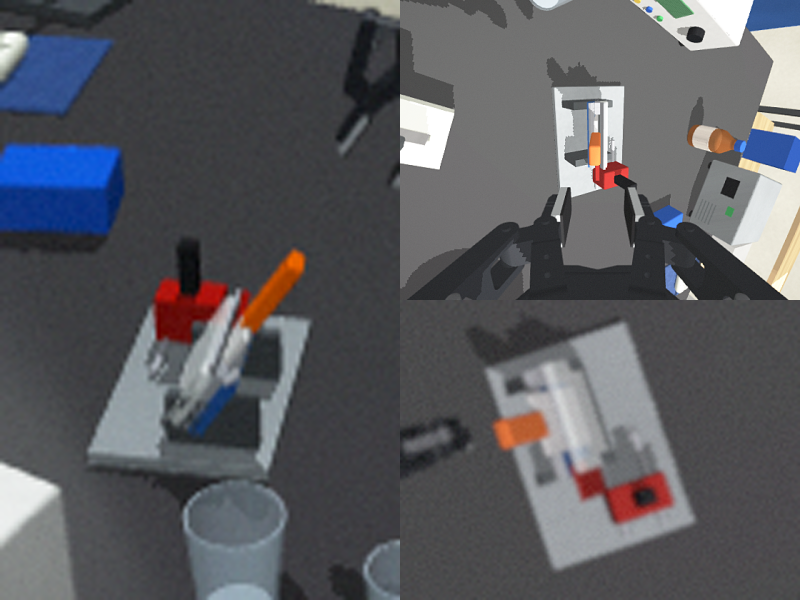

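The paddle now stands in the slot, released and leaning with it. The jaw is still open, with its post at about (188,245) in the scene crop and (645,495) in the top inset, so the travel is about 9 mm.

```bash

python3 -c "
from h import *
Rp=frame([np.cos(hq[2]+np.pi/2),np.sin(hq[2]+np.pi/2),0],[0,0,-1]);plan([.4866,-.191,.25],Rp)"
```

```text
t 13.07 shift [-0.667  0.934  0.748] turn [ 1.069  0.007 -0.005] calls 2.0
```

```bash

python3 -m creep '[{"wx":0.5,"wy":0,"wz":0,"x":-0.67,"y":0.93,"z":0.65,"jaw":0.1},{"wx":1,"wy":0,"wz":0,"x":-0.67,"y":0.93,"z":0.75,"jaw":0.1},{"wx":1,"wy":0,"wz":0,"x":-0.67,"y":0.93,"z":0.75,"jaw":0.1},{"wx":1,"wy":0,"wz":0,"x":-0.67,"y":0.93,"z":0.75,"jaw":0.1},{"wx":1,"wy":0,"wz":0,"x":-0.67,"y":0.93,"z":0.75,"jaw":0.1}]' 
python3 -c "
from h import *
np.set_printoptions(precision=4,suppress=True)
w=ctrl.camera('wrist');pickle.dump(w,open('w6.pkl','wb'))
for l in ctrl.landmark_of(w,'jaw_grip')[:2]: print(l,atz(w,l['centre'],.112))
m=(w['pixels'].max(2)<45).astype(np.uint8)
Rp=frame([np.cos(hq[2]+np.pi/2),np.sin(hq[2]+np.pi/2),0],[0,0,-1]);plan([.4866,-.191,.098],Rp)
cv2.imwrite('pics/w6.png',w['pixels'])"
```

```text
time: 13.7
position: [0.4854, -0.1951, 0.2494]
orientation: [[0.952, 0.307, 0.009], [0.307, -0.951, -0.033], [-0.001, 0.034, -0.999]]
wrist_force: [-0.7, 0.9, 0.2]
grip_width: 0.047
grasp_force: 0.0
{'centre': [263.9, 205.2], 'conf': 0.71} [ 0.4873 -0.187   0.112 ]
t 13.8 shift [ 0.012 -0.045  1.008] turn [ 0.067  0.004 -0.013] calls 2.0
```

View pics/w6.png

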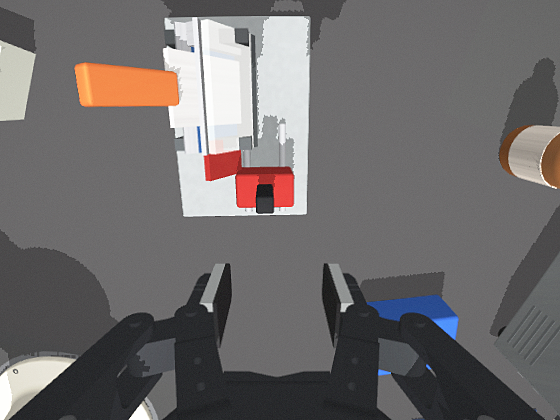

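The wrist view shows the post's top at about (264,205) and the paddle seated to its left with its handle at (127,85). Next I'll descend on the post.

```bash

python3 -m creep '[{"wx":0.07,"wy":0,"wz":-0.01,"x":0.02,"y":-0.064,"z":0.2,"jaw":0.1},{"wx":0.07,"wy":0,"wz":-0.01,"x":0.02,"y":-0.064,"z":0.5,"jaw":0.1},{"wx":0.07,"wy":0,"wz":-0.01,"x":0.02,"y":-0.064,"z":0.75,"jaw":0.1},{"wx":0.07,"wy":0,"wz":-0.01,"x":0.02,"y":-0.064,"z":1,"jaw":0.1},{"wx":0.07,"wy":0,"wz":-0.01,"x":0.02,"y":-0.064,"z":1,"jaw":0.1},{"wx":0.07,"wy":0,"wz":-0.01,"x":0.02,"y":-0.064,"z":1,"jaw":-0.3},{"wx":0.07,"wy":0,"wz":-0.01,"x":0.02,"y":-0.064,"z":1,"jaw":-0.7},{"wx":0.07,"wy":0,"wz":-0.01,"x":0.02,"y":-0.064,"z":1,"jaw":-0.7},{"wx":0.07,"wy":0,"wz":-0.01,"x":0.02,"y":-0.064,"z":1,"jaw":-0.7},{"wx":0.07,"wy":0,"wz":-0.01,"x":0.02,"y":-0.064,"z":1,"jaw":-0.7}]' 20
python3 -c "
from h import *
s=ctrl.state();print(s['orientation'].T@s['wrist_force'])"
```

```text
time: 15.05
position: [0.4903, -0.1874, 0.1019]
orientation: [[0.948, 0.318, 0.004], [0.318, -0.948, -0.004], [0.003, 0.005, -1.0]]
wrist_force: [4.7, -14.1, -6.1]
grip_width: 0.0157
grasp_force: 26.5
[-0.0290445  14.79921038  6.20747126]
```

```bash

python3 -m creep '[{"wx":0,"wy":0,"wz":0,"x":0.02,"y":0.012,"z":0,"jaw":-0.7},{"wx":0,"wy":0,"wz":0,"x":0.05,"y":0.012,"z":0,"jaw":-0.7},{"wx":0,"wy":0,"wz":0,"x":0.08,"y":0.012,"z":0,"jaw":-0.7},{"wx":0,"wy":0,"wz":0,"x":0.1,"y":0.012,"z":0,"jaw":-0.7},{"wx":0,"wy":0,"wz":0,"x":0.1,"y":0.012,"z":0,"jaw":-0.7}]'
python3 -c "
from h import *
s=ctrl.state();print(s['orientation'].T@s['wrist_force'],s['orientation'].T@s['wrist_torque'])"
```

```text
time: 15.68
position: [0.5041, -0.1829, 0.1018]
orientation: [[0.948, 0.318, 0.002], [0.318, -0.948, -0.002], [0.002, 0.002, -1.0]]
wrist_force: [1.8, -3.7, 4.2]
grip_width: 0.0156
grasp_force: 28.0
[ 0.58849089  4.08516991 -4.23723127] [-0.21504012  0.09840665  0.04405286]
```

```bash

for i in 1; do python3 -m creep '[{"wx":0,"wy":0,"wz":0,"x":0.007,"y":0,"z":0,"jaw":-0.7},{"wx":0,"wy":0,"wz":0,"x":0.015,"y":0,"z":0,"jaw":-0.7},{"wx":0,"wy":0,"wz":0,"x":0.015,"y":0,"z":0,"jaw":-0.7}]' | sed -n '2p;4p'; done
python3 -c "
from h import *
s=ctrl.state();print(s['orientation'].T@s['wrist_force'],s['orientation'].T@s['wrist_torque'])
t=ctrl.camera('wrist');pickle.dump(t,open('w7.pkl','wb'))"
```

```text
position: [0.5059, -0.1824, 0.1018]
wrist_force: [-1.4, -4.3, 8.0]
[-2.67367339  3.63251717 -8.03487505] [-0.35966398 -0.31259774  0.0297394 ]
```

```bash

python3 -m creep '[{"wx":0,"wy":0,"wz":0,"x":0.007,"y":0,"z":0,"jaw":-0.7},{"wx":0,"wy":0,"wz":0,"x":0.012,"y":0,"z":0,"jaw":-0.7},{"wx":0,"wy":0,"wz":0,"x":0.012,"y":0,"z":0,"jaw":-0.7}]' | sed -n '2p;4p'
python3 -c "
from h import *
s=ctrl.state();print(s['orientation'].T@s['wrist_force'],s['orientation'].T@s['wrist_torque'])"
```

```text
position: [0.5075, -0.1818, 0.1018]
wrist_force: [-2.3, -5.5, 9.0]
[-3.94143953  4.46484156 -9.03830095] [-0.4000966  -0.41271216  0.08563869]
```

```bash

python3 -m creep '[{"wx":0,"wy":0,"wz":0,"x":0.005,"y":0,"z":0,"jaw":-0.7},{"wx":0,"wy":0,"wz":0,"x":0.008,"y":0,"z":0,"jaw":-0.7},{"wx":0,"wy":0,"wz":0,"x":0.008,"y":0,"z":0,"jaw":-0.7}]' | sed -n '2p;4p'
python3 -c "
from h import *
s=ctrl.state();print(s['orientation'].T@s['wrist_force'],s['orientation'].T@s['wrist_torque'])
w=ctrl.camera('wrist');s2=ctrl.camera('scene');t=ctrl.camera('top');pickle.dump((w,s2,t),open('p8.pkl','wb'))
o=np.zeros((600,800,3),np.uint8);o[:,:400]=cv2.resize(s2['pixels'][150:225,210:260],(400,600),interpolation=2);o[:300,400:]=cv2.resize(w['pixels'],(400,300),interpolation=3);o[300:,400:]=cv2.resize(w['pixels'][0:180,120:360],(400,300),interpolation=2);cv2.imwrite('pics/c8.png',o)"
```

```text
position: [0.5085, -0.1815, 0.1018]
wrist_force: [-2.8, -5.7, 9.8]
[-4.42801459  4.49877127 -9.80987098] [-0.58488356 -0.68483968  0.00691554]
```

View pics/c8.png

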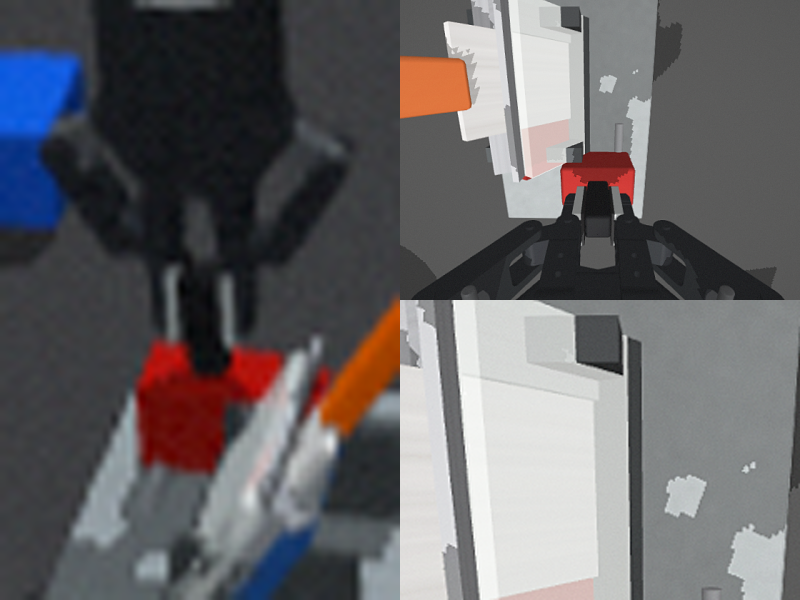

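```bash
python3 - <<'E'
from h import *
w,_,_=pickle.load(open('p8.pkl','rb'))
P,R=slotpose(0,0);c,s=np.cos(hq[2]),np.sin(hq[2]);a=np.radians(32)
Rh=np.array([[c,-s,0],[s,c,0],[0,0,1]]);Rs=Rh@np.array([[np.cos(a),0,-np.sin(a)],[0,1,0],[np.sin(a),0,np.cos(a)]]);o=np.array([hq[0],hq[1],.03])
for y in(.032,.028,-.028,-.032):
    print(y,[proj(w,o+Rs@[.0025,y,z])[0].round(0) for z in(0,.04,.09)])
print('crop pts in image:',[(120+(u-400)*.6,(v-300)*.6) for u,v in((465,375),(598,400),(595,578),(520,598))])
E
```

```text
0.032 [array([238.,  61.]), array([184.,  50.]), array([73., 30.])]
0.028 [array([238.,  69.]), array([185.,  60.]), array([75., 43.])]
-0.028 [array([241., 166.]), array([193., 177.]), array([100., 199.])]
-0.032 [array([241., 172.]), array([194., 184.]), array([102., 209.])]
crop pts in image: [(159.0, 45.0), (238.8, 60.0), (237.0, 166.79999999999998), (192.0, 178.79999999999998)]
```

Seen through the clear wall, the blade's far edge, about (239,60), matches the stop at y=+32 mm. The shoe's edge, about (237,167), matches −28 mm, so it is touching or nearly so. I'll advance in half-millimetre steps until the force rises.

```bash

python3 -m creep '[{"wx":0,"wy":0,"wz":0,"x":0.004,"y":0,"z":-0.002,"jaw":-0.7},{"wx":0,"wy":0,"wz":0,"x":0.007,"y":0,"z":-0.002,"jaw":-0.7},{"wx":0,"wy":0,"wz":0,"x":0.007,"y":0,"z":-0.002,"jaw":-0.7}]' | sed -n '2p;4p'
python3 -c "
from h import *
s=ctrl.state();print(s['orientation'].T@s['wrist_force'],s['orientation'].T@s['wrist_torque'])"
```

```text
position: [0.5086, -0.1814, 0.1018]
wrist_force: [-8.9, -11.9, 8.0]
[-12.25801682   8.48242137  -8.00393876] [-1.13028559 -1.75125357  0.0200382 ]
```

```bash

python3 -m creep '[{"wx":0,"wy":0,"wz":0,"x":0,"y":0,"z":0,"jaw":-0.4},{"wx":0,"wy":0,"wz":0,"x":0,"y":0,"z":0,"jaw":0.1},{"wx":0,"wy":0,"wz":0,"x":0,"y":0,"z":0,"jaw":0.1},{"wx":0,"wy":0,"wz":0,"x":0,"y":0,"z":0,"jaw":0.1},{"wx":0,"wy":0,"wz":0,"x":0,"y":0,"z":-0.1,"jaw":0.1},{"wx":0,"wy":0,"wz":0,"x":0,"y":0,"z":-0.4,"jaw":0.1},{"wx":0,"wy":0,"wz":0,"x":0,"y":0,"z":-1,"jaw":0.1},{"wx":0,"wy":0,"wz":0,"x":0,"y":0,"z":-1,"jaw":0.1},{"wx":0,"wy":0,"wz":0,"x":0,"y":0,"z":-1,"jaw":0.1}]'
python3 -c "
from h import *
w=ctrl.camera('wrist');s2=ctrl.camera('scene')
o=np.zeros((600,800,3),np.uint8);o[:,:400]=cv2.resize(s2['pixels'][140:290,200:300],(400,600),interpolation=2);o[:300,400:]=cv2.resize(s2['pixels'],(400,300),interpolation=3);o[300:,400:]=cv2.resize(w['pixels'][0:225,60:360],(400,300),interpolation=2);cv2.imwrite('pics/c9.png',o)"
```

```text
time: 18.5
position: [0.5098, -0.1808, 0.2535]
orientation: [[0.948, 0.318, 0.003], [0.318, -0.948, -0.002], [0.003, 0.003, -1.0]]
wrist_force: [-0.3, 0.5, -0.6]
grip_width: 0.0467
grasp_force: 0.0
```

View pics/c9.png

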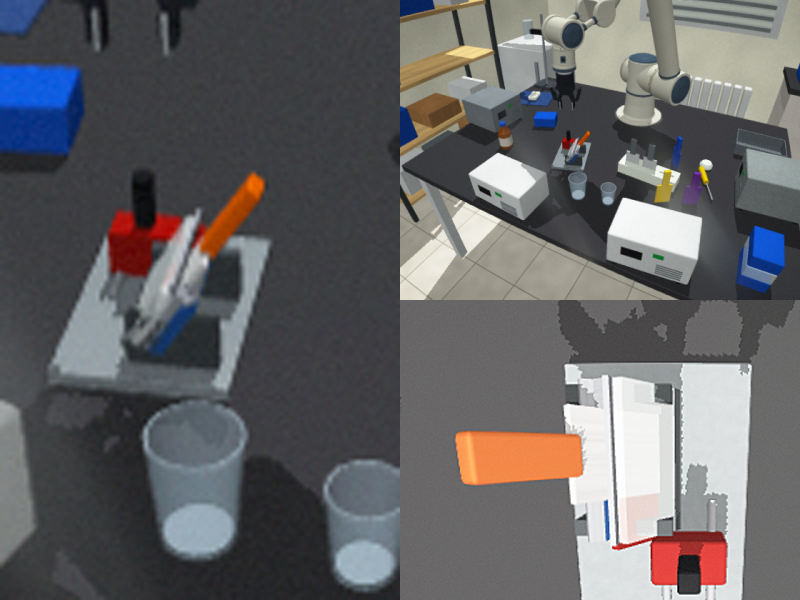

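The paddle sits home with the red shoe closed on its edge. The gripper is clear, and the grey paddles and bystanders look undisturbed.

```bash
python3 -c "
from bench import ctrl
print(ctrl.job_done())"
```

```text
the job is handed in; nothing more can be done
None
```

The job is handed in at about 18.5 s of the 58 s: the orange paddle is on the slot's floor and released, and the red jaw presses it against the stop (about 12 N at the wrist, then let go); nothing else looked disturbed in the last pictures, and no verdict came back.

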